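# Release and slide open the large bead case

## Task

Open the larger of the two bead cases: press its snap tab all the way in with the fingertips, then push the released cover by its rib off the bead bay and along its track until it stops against the far end wall, leaving the bay fully uncovered. Only press and push: the cover stays flat in its track and is never lifted, and the smaller case, its tab and cover, and everything else on the bench are left as they are.

Things in the scene. Friction and masses are not known exactly. Their poses are not given: they have to be found in the camera images.
- case: larger bead case, grey plastic box 222 (x) x 107 (y) mm, fixed at either side, turned up to 0.4 rad. Origin: centre of its underside, on the bench; +x = the way its cover opens (roughly away from the robot), z up. Bead bay: x from -107 to -4 mm, covered at the start; the +x half is an empty deck onto which the cover slides
- case_end (a point): where the underside centre of the larger case's cover lies when fully open against the end wall: x = 57, y = 0, z = 40 mm in the case's frame. The track: side walls 4 mm thick, tops at z = 46, inner faces at y = +-49.5; two ledges 10 mm wide at z = 40 carry the cover; deck floor between them z = 28; end wall's inner face x = 107, its top z = 46
- case_rib (a point): centre of the push rib (8 mm thick in x, 60 long in y, 14 high, z = 46 to 60 mm) in the middle of the larger case's cover; axes as the case's; z = 53 mm. Shut: x = -55.5 mm in the case's frame, blocked by the raised tab (2 to 3 mm of play). Fully open: x = 57 mm, a slide of about 112 mm. It slides freely (under 2 N) once the tab is in
- case_tab_top (a point): the place to press on the larger case's snap tab: on its flat top, x = 23 mm, y = 0 in the case's frame (28 mm ahead of the shut cover's front edge), z = 48 mm when out, 37 mm when fully in. The tab is a plain rectangular block in the deck, 44 (x) x 28 (y) mm, from x = -3 to 41 mm; axes as the case's
- case_tab (a joint): travel of the larger case's tab, straight down: about 0 = out (8 mm above the ledges, blocking the cover), 0.011 m = fully in (3 mm below the ledges), a hard stop. It resists with about 4 to 5 N and stays wherever it is left; the cover passes only if it is in by more than 8 mm
- small: the smaller bead case, same make and colour, 162 (x) x 73 (y) mm, walls 46 mm tall, fixed to the bench, to be left shut; origin: centre of its underside; +x roughly away from the robot
- small_rib (a point): centre of the rib on the smaller case's cover (70 x 62 mm, rib 8 x 36 x 14 mm), 53 mm above the bench; to stay at rest
- small_tab (a joint): travel of the smaller case's tab: 0 = out, 0.011 m = in; to be left alone
- jar: small amber glass jar, 30 mm across, 50 mm tall, standing just beyond the far end of the large case; loose, not part of the job. Origin on the bench under it
- glue: small white glue bottle, 28 mm across, 65 mm tall, standing just beyond the far end of the small case; loose, not part of the job. Origin on the bench under it
- driver: screwdriver, about 200 mm long, lying to the left of the cases; loose, not part of the job. Origin on the bench under it
- pliers: pair of small pliers, about 125 mm long, 15 mm tall, lying to the right of the cases; loose, not part of the job. Origin on the bench under it
- caddy: flat black needle box, 85 x 55 mm, 22 mm tall, lying far left of the cases; loose, not part of the job. Origin on the bench under it
- case_cover: the larger case's cover itself, a loose frosted plastic plate 100 (x) x 96 (y) x 6 mm, about 90 g, with the rib on top; origin: centre of its underside, z = 40 mm; its top is at z = 46 mm
There are look-alikes about, which are no part of the job. Leave any blue or red look-alike of the case_cover alone.

How it is judged:
By the outcome, as a careful person would: the job done as asked, in the order asked, and still so for the second after the job is handed in, with the robot touching nothing.
It also fails if it takes over 40 s, if anything falls off the work surface, if the arm or the gripper's body presses on something with over 40 N, if the wrist force passes 120 N, or if a joint passes its speed limit or range.

## Robot

A 6-joint arm with a two-finger parallel gripper is mounted at the origin on the work surface. World frame = base frame: x ahead of the robot, y to its left, z up, the work surface at z = 0. Lengths are in mm, angles in rad, forces in N, time in s.
With the tool pointing down it reaches from about 275 to 825 mm from the base axis. Payload 4.9 kg.
Tool frame: the origin (TCP) lies on the centre line of the jaws, within the pads' length; the fingertips stand 14 mm ahead of it and the grasp point (between the pads) lies 5 mm behind it; z points along the fingers, y is the line along which they close (so a half turn about z gives the same grasp; the last joint's range is limited). The gripper opens to 85 mm and grips with 20 to 120 N. Pads are 22 mm wide; open, the fingers measure 114 mm over their backs; the gripper's body (76 mm by 85 mm) begins 54 mm behind the grasp point. The pads swing forward as they close: fully open they stand 13 mm farther back than shut.
Start: joints at [-1.389, 0.326, -0.193, 1.052, 0, 1.437], TCP at [170.829, -522.815, 245.281] pointing down, gripper open.
Joint ranges: [-2.65, 2.65], [-0.97, 1.79], [-1.3, 1.35], [-1.93, 2.1], [-1.47, 1.37], [-3.14, 3.14]. Speed limits (rad/s): [2.57, 2.57, 3.14, 3.14, 3.14, 3.14].

## Interface

Orientations are given as [roll, pitch, yaw] about the fixed x, y, z axes, in that order (R = Rz(yaw) Ry(pitch) Rx(roll)).
In Python, from station import arm, effector, ik, viewer, job_done, monitor gives the robot as it stands. Calls block until the motion is done:
- arm.reach(position, orientation): joint-space move of the TCP to a pose.
- arm.line_to(position, vel=150, rot=None): straight line of the TCP; rot=None keeps the orientation; vel is the mean speed in mm/s.
- arm.move_j(angles): joint-space move.
- effector.move_gripper(opening, strength=None): opening from 0.0 (shut) to 1.0 (fully open); strength is the grip in N (None keeps the last); returns when the fingers have stopped.
- arm.pause(seconds).
- ik(position, orientation): joint angles nearest the present ones, or None.
- viewer.camera(name): name is "side" or "top"; returns a dict with "image" (480x640x3 uint8, red, green, blue), "z_map" (480x640 float32, mm along the optical axis (not along the pixel's ray), 0 where there is no reading), "mtx" (3x3 intrinsics, pixels), "xyz" and "orientation" of the camera in the world. Camera axes: x right, y down, z forward; pixel columns grow to the right and rows downward; lengths in mm; the calibration is good to about 2 mm. A picture is of the moment at which its call begins.
A pose or a line that the arm cannot do raises arm.MotionError and nothing moves.
- job_done(): hands the job in; it is judged then, once.
Readings, each from a call of its own:
- monitor.read_clock(): time.
- monitor.read_joint_positions(): joint angles.
- monitor.read_joint_velocities(): joint speeds.
- monitor.read_joint_torque(): joint torques, N m.
- monitor.read_tcp_pos(): TCP position.
- monitor.read_eef_rot(): TCP orientation.
- monitor.read_ft_force(): force on the tool from outside, world axes, zero at the start.
- monitor.read_wrist_torque(): the same for the moment, N m.
- monitor.read_gripper_width(): opening from 0.0 (shut) to 1.0 (fully open).
- monitor.read_finger_force(): force on a finger pad.
Only numpy, scipy, OpenCV 4.12 (cv2) and the standard library are available. Lean on these libraries where they do the work, as an engineer would, in place of code of your own. Each camera call takes 0.05 s, during which the arm holds its last target. There are 200 camera calls.

## Working session

There is one attempt and no reset: what is moved stays moved. The work goes in short steps, each a Python script; the robot and the scene stay as the last script left them, time stands still between calls to the robot, and variables do not carry over. Pictures are saved under pics/ and viewed, at most 10 in all, crops included, and the job is handed in when it is done.

```bash
ls; mkdir -p pics; python3 - <<'E'
from station import viewer,monitor
import cv2,pickle
for n in("top","side"):
    c=viewer.camera(n); pickle.dump(c,open(n+".pkl","wb"))
    cv2.imwrite(f"pics/{n}0.png",c["image"][:,:,::-1]); print(n,c["mtx"],c["xyz"],c["orientation"])
print(monitor.read_clock())
E
```

```text
pics
top [[590.88868956   0.         311.47230712]
 [  0.         590.88868956 246.13579062]
 [  0.           0.           1.        ]] [ 3.92541645e+02 -3.31781521e-01  1.40952770e+03] [-3.02489252  0.01959452 -1.5961278 ]
side [[549.64732077   0.         323.75934488]
 [  0.         549.64732077 239.9977878 ]
 [  0.           0.           1.        ]] [195.34099991 910.13346206 954.45081047] [-2.30284572e+00  9.63810144e-04 -2.75621716e+00]
0.1
```

View pics/top0.png

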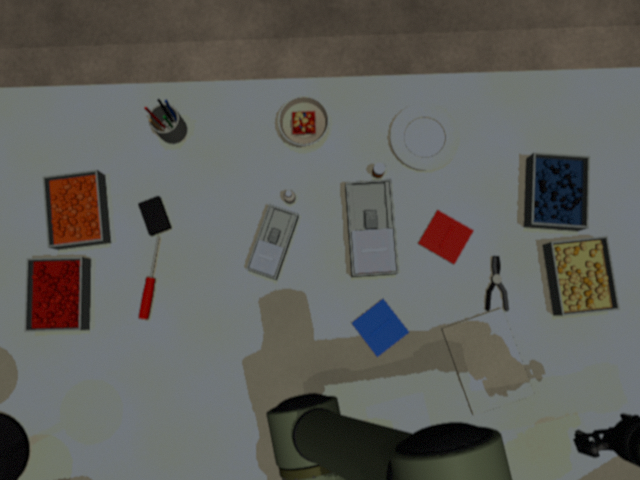

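View pics/side0.png

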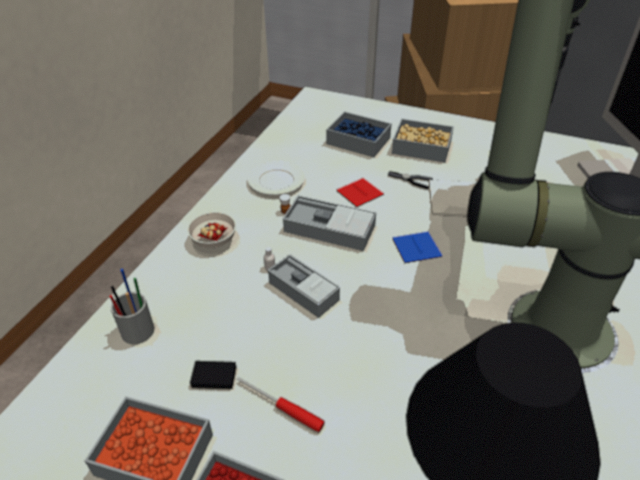

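The top view shows the large case at (371,228), with cover at (374,250), rib at about (374,245) and tab at (371,218). Things that could be mistaken for it: the small case (273,242), the red plate (446,236) and the blue plate (380,327). I choose the larger grey case at (371,228). The side view shows the same case at (330,222).

```bash
cat > h.py <<'E'
import numpy as np,cv2
from scipy.spatial.transform import Rotation as R
def cloud(c):
    v,u=np.mgrid[:480,:640]; z=c["z_map"]; K=c["mtx"]
    p=np.dstack([(u-K[0,2])*z/K[0,0],(v-K[1,2])*z/K[1,1],z])
    return p@R.from_euler('xyz',c["orientation"]).as_matrix().T+np.array(c["xyz"])
def plane(c,uv,h):
    K=c["mtx"]; uv=np.atleast_2d(uv).astype(float)
    d=np.c_[(uv-[K[0,2],K[1,2]])/K[0,0],np.ones(len(uv))]@R.from_euler('xyz',c["orientation"]).as_matrix().T
    o=np.array(c["xyz"]); return o+d*((h-o[2])/d[:,2])[:,None]
E
python3 - <<'E'
import pickle; from h import *
for n,bx in(("top",{"L":(335,170,405,285),"S":(240,198,303,285)}),("side",{"L":(275,190,385,255),"S":(262,252,345,320)})):
    c=pickle.load(open(n+".pkl","rb")); P=cloud(c)
    for k,(a,b,d,e) in bx.items():
        Q=P[b:e,a:d].reshape(-1,3); ok=(Q[:,2]>20)&(Q[:,2]<75)
        m=ok.reshape(e-b,d-a).astype(np.uint8)
        N,l,s,_=cv2.connectedComponentsWithStats(m,connectivity=4); i=1+np.argmax(s[1:,4])
        q=Q[(l==i).ravel()]; r=cv2.minAreaRect(q[:,:2].astype(np.float32))
        print(n,k,len(q),r,"bench z",np.median(Q[~ok,2]),np.percentile(q[:,2],[5,25,50,75,95,99]).round(1))
        hi=q[q[:,2]>53]; print("   high pts",len(hi),hi.mean(0) if len(hi) else '')
c=pickle.load(open("top.pkl","rb"))
cv2.imwrite("pics/crop.png",cv2.resize(c["image"][150:300,300:500,::-1],None,fx=4,fy=4,interpolation=cv2.INTER_CUBIC)*2)
E
```

```text
top L 4378 ((594.0028076171875, -118.74458312988281), (222.7212677001953, 107.97531127929688), 2.1222128868103027) bench z -0.7090517730994179 [24.3 29.9 42.3 45.8 50.1 59.2]
   high pts 110 [ 547.30922761 -119.01105715   58.19935664]
top S 2203 ((567.140869140625, 114.603515625), (73.97514343261719, 161.87606811523438), 69.52491760253906) bench z -0.49475086931170154 [24.6 33.8 42.8 46.2 50.6 59.2]
   high pts 60 [530.14616333 128.31981469  58.55516077]
side L 3131 ((618.4246826171875, -118.98854064941406), (263.4874572753906, 117.1528091430664), 2.300253391265869) bench z 3.505079502459239 [25.1 32.7 44.8 48.7 52.2 61.4]
   high pts 109 [ 584.78025379 -120.38538259   58.27107136]
side S 2335 ((592.2821655273438, 106.3706283569336), (78.28482818603516, 210.11940002441406), 70.22659301757812) bench z 2.636756578597101 [24.8 34.6 44.6 48.4 52.3 61.8]
   high pts 105 [556.55496132 121.32839548  58.74431651]
```

View pics/crop.png

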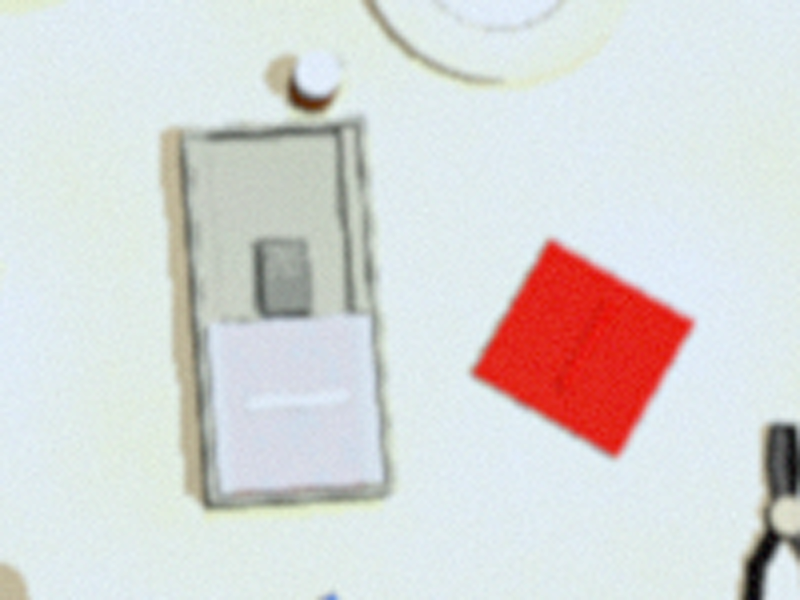

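The crop confirms the choice: grey box, frosted cover with white rib at (298,400), tab at (283,276), jar beyond the far end. It measures 222.7 x 108 mm, against 222 x 107 given. I cross-check the tab and rib by rays, then move and press.

```bash
cat >> h.py <<'E'
C=np.array([594.0,-118.7]); YAW=np.deg2rad(2.12)
def w(x,y,z): c,s=np.cos(YAW),np.sin(YAW); return [C[0]+c*x-s*y,C[1]+s*x+c*y,z]
def loc(p): return R.from_euler('z',-YAW).apply(np.array(p)-[C[0],C[1],0])
O=[np.pi,0,YAW]
E
python3 - <<'E'
import pickle,sys; from h import *
from station import *
c=pickle.load(open("top.pkl","rb"))
t=loc(plane(c,[370.7,219],48)[0]); r=loc(plane(c,[374.5,250],60)[0]); print("tab",t,"rib",r)
s=pickle.load(open("side.pkl","rb")); print("side tab",loc(plane(s,[323,213],48)[0]))
if abs(t[0]-23)>9 or abs(t[1])>5 or abs(r[0]+55.5)>6 or abs(r[1])>5: sys.exit("mismatch")
effector.move_gripper(0.0,20)
arm.reach(w(23,0,130),O); arm.line_to(w(23,0,66)); 
print(monitor.read_clock(),monitor.read_tcp_pos(),monitor.read_eef_rot(),monitor.read_ft_force())
z=66
while z>48:
    z-=1; arm.line_to(w(23,0,z),vel=20); f=monitor.read_ft_force(); print(z,round(monitor.read_tcp_pos()[2],1),np.round(f,1))
    if f[2]>12: break
print(monitor.read_clock())
E
```

```text
tab [18.63954721  0.82012619 48.        ] rib [-55.60513128  -1.43973102  60.        ]
side tab [22.69325795 -3.36578727 48.        ]
3.6333 [ 617.16064181 -118.36985841   66.39309606] [ 3.14147396e+00 -2.31904168e-04  3.63280019e-02] [0.56058732 0.27571749 0.15286425]
65 66.1 [ 0.2 -0.6  0.3]
64 64.2 [-0.3  0.7  0.6]
63 62.9 [0.7 0.2 1. ]
62 62.0 [ 0.5 -0.6 -0.1]
61 61.1 [-0.8 -0.7  2.4]
60 60.1 [-1.6 -0.3  3.4]
59 58.9 [-1.  -0.2  3.2]
58 57.9 [-1.1 -0.2  2. ]
57 56.8 [-0.5  0.6  1.7]
56 55.8 [-0.4  0.3  2. ]
55 54.9 [-1.7 -0.5  2. ]
54 53.9 [0.3 0.9 2.6]
53 52.9 [-1.1  0.3  2.4]
52 51.9 [-1.3  1.   3. ]
51 51.1 [-2.   0.3  3.2]
50 51.0 [-3.9 -0.1 10.9]
49 50.9 [-5.9  1.7 17.5]
7.8833
```

Contact at TCP z of about 62 and a hard stop at 51, as predicted, so the tab is fully in. Next I go behind the rib and push.

```bash
python3 - <<'E'
from h import *; from station import *
arm.line_to(w(23,0,100)); arm.line_to(w(-84,0,100)); arm.line_to(w(-84,0,65),vel=80)
print(monitor.read_clock(),monitor.read_ft_force())
for x in list(range(-72,34,6))+list(range(34,52,1)):
    arm.line_to(w(x,0,65),vel=40 if x<34 else 20); f=monitor.read_ft_force()
    l=loc(monitor.read_tcp_pos()); print(x,l.round(1),np.round(f,1))
    if abs(f[0])>10: break
print(monitor.read_clock())
E
```

```text
9.8333 [ 0.04310469 -0.05591833  0.06245344]
-72 [-71.6  -0.   65.2] [ 1.2  0.3 -0.8]
-66 [-65.7  -0.   65. ] [ 1.   0.5 -0.3]
-60 [-59.6  -0.1  65. ] [0.3 1.  0.3]
-54 [-53.6  -0.   65. ] [0.6 0.1 0.6]
-48 [-47.5  -0.1  65. ] [0.4 0.2 0.4]
-42 [-41.5  -0.   65. ] [ 0.2 -0.3 -0.6]
-36 [-35.6  -0.1  65. ] [-0.4 -0.6 -0.1]
-30 [-29.6  -0.1  65. ] [0.  0.5 0. ]
-24 [-23.6  -0.1  65. ] [-0.9  0.1 -0. ]
-18 [-17.6  -0.1  65. ] [-0.4  0.3 -0.1]
-12 [-11.6  -0.1  65. ] [-0.   0.4 -0.1]
-6 [-5.6 -0.1 65. ] [-0.7  0.  -0.2]
0 [ 0.4 -0.  65. ] [ 0.7  0.3 -0.1]
6 [ 6.4 -0.  65. ] [ 0.1  0.1 -0.4]
12 [12.4  0.  65. ] [ 0.   0.1 -0.7]
18 [18.4 -0.  65. ] [-0.5  0.1 -0.2]
24 [24.4 -0.  65. ] [-0.4 -0.9  0.9]
30 [30.5 -0.  65. ] [-0.   0.1 -0.8]
34 [34.2 -0.  65. ] [ 0.4 -0.1 -0.8]
35 [35. -0. 65.] [-0.7  0.4  0.4]
36 [36. -0. 65.] [-0.   0.3  0.3]
37 [37.1 -0.  65. ] [-0.8 -0.1 -0.5]
38 [38.1 -0.  65. ] [-1.2  0.4  0.5]
39 [39.1  0.  65. ] [-0.1 -1.   0.5]
40 [40.2 -0.  65. ] [-0.9  1.1 -0.3]
41 [41.1 -0.  65. ] [ 0.2  0.  -0. ]
42 [42.1 -0.  65. ] [-0.  -0.5  0.6]
43 [43.1 -0.  65. ] [ 1.3 -0.4  0.3]
44 [44.1 -0.  65. ] [-0.6  0.3  0.4]
45 [44.3 -0.1 64.9] [-4.6 -1.2  2.5]
46 [44.4 -0.2 64.9] [-6.4 -1.6  4.4]
47 [44.5 -0.2 64.9] [-8.5 -2.   7.4]
48 [44.5 -0.2 64.9] [-12.9  -1.4   9.1]
19.2333
```

It stopped firmly at x = 44.5, about where the end wall should be. I back off, rise clear and look.

```bash
python3 - <<'E'
from h import *; from station import *
arm.line_to(w(38,0,65),vel=60); arm.line_to(w(30,0,180)); arm.reach([300,-400,250],O)
c=viewer.camera("top"); print(monitor.read_clock(),monitor.read_ft_force())
cv2.imwrite("pics/after.png",cv2.resize(c["image"][150:300,230:430,::-1],None,fx=4,fy=4,interpolation=cv2.INTER_CUBIC)*2)
E
```

```text
22.1167 [-0.25172353  0.493164   -0.13901893]
```

View pics/after.png

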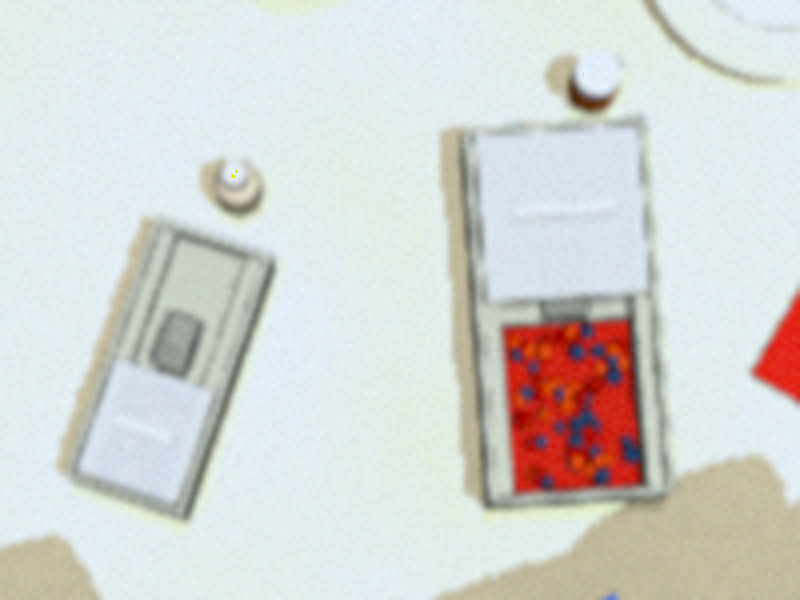

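The crop shows the cover lying flat against the far end wall, with its rib at (565,210). The bead bay at (575,405) is fully uncovered. The small case, jar and glue have not moved.

```bash
python3 -c "
from station import job_done; print(job_done())"
```

```text
the job is handed in; nothing more can be done
None
```

The larger case is open and handed in: its tab is fully pressed in, the cover sits flat against the far end wall and the bead bay is fully uncovered; the small case, jar and glue stand as they were in the final picture (about 22 s used).

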